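# Release the catch and hold the chest lid at 50 degrees

### The arm

A 6-joint arm with a two-finger parallel gripper is mounted at the origin on a cart in front of the work surface, level with it; the furniture and walls round the work are solid. World frame = base frame: x ahead of the robot, y to its left, z up, the work surface at z = 0. Lengths are in m, angles in rad, forces in N, time in s.
With the tool pointing down it reaches from about 0.325 to 0.85 m from the base axis. Payload 15.5 kg.
Tool frame: the origin (TCP) lies at the very end of the fingers, on their centre line; the grasp point (between the pads) lies 19 mm behind it; z points along the fingers, y is the line along which they close (so a half turn about z gives the same grasp; the last joint's range is limited). The gripper opens to 91 mm and grips with 3 to 60 N. Pads are 32 mm wide; open, the fingers measure 118 mm over their backs; the gripper's body (76 mm by 178 mm) begins 60 mm behind the grasp point.
Start: joints at [1.175, 0.494, 1.345, -0, 1.302, -0.096], TCP at [0.185, 0.597, 0.214] pointing down, gripper open.
Joint ranges: [-2.91, 2.91], [-0.82, 2.16], [0.22, 2.67], [-1.22, 4.37], [0.12, 2.79], [-3.08, 3.08]. Speed limits (rad/s): [1.89, 1.89, 2.57, 3.01, 3.01, 3.01].

### API

Orientations are given as a rotation vector (axis times angle).
In Python, from plant import env gives the robot as it stands.
- The arm moves only by the tool move_arm, never from a script. Its argument "steps" is a list of rows, each a list of 7 numbers: the closure in counts, from 0 (fully open) to 255 (shut), then the shift along the tool's x, y, z in m, then the turn, a rotation vector about the tool's x, y, z in rad. In form: [[fingers, x, y, z, rx, ry, rz], ...]. A call has exactly 5 rows; each row is the pose to reach, as a shift and turn from the pose commanded when the call began, along the tool's axes at that moment; what a row does not reach only later rows make up. A row lasts 1/8 s, in which the tool goes at most 62.5 mm and 10.7 degrees, less where a joint would pass 70% of its speed; a pose out of reach is approached as far as the arm can. A call with a gripper value outside its range is refused whole. The fingers move at their own pace and stop on an object; the grip force is fixed at half the most. Time passes only in rows, so rows that repeat a pose let the fingers close, or fill a call up. It gives the time, the measured TCP pose, the force, the opening and the grip force at its end, in the units of the state.
- env.sense(): the state, without advancing time (a new reading comes with each control period).
- env.read_camera(name): name is "scene" or "side" or "wrist"; returns a dict with "pixels" (420x560x3 uint8, blue, green, red), "intrinsics" (3x3 intrinsics, pixels), "k1" (the pictures are not rectified: a ray, as slopes to the right and down, at radius r is drawn at 1 + k1 r^2 times it, then the intrinsics apply), "pose" (4x4, takes a point from camera to world coordinates); the wrist camera has in their place "tool_from_camera" (4x4, takes a point from camera to tool coordinates, whose origin is the TCP and whose axes are the flange's). Camera axes: x right, y down, z forward; pixel columns grow to the right and rows downward; lengths in m; the calibration is good to about 2 mm. A picture is of the moment at which its call begins: read the wrist's pose just before it. There is no depth.
- env.hand_in(): hands the job in; it is judged then, once.
The state is a dict: "time_s": time; "joint_positions": joint angles; "qd": joint speeds; "joint_efforts": joint torques, N m; "tcp_pos": TCP position; "eef_rot": TCP orientation; "wrist_force": force on the tool from outside, world axes, zero at the start; "torque": the same for the moment, N m; "grip_width": finger opening in m; "grip_force": force on a finger pad.
Only numpy, scipy, OpenCV 4.12 (cv2) and the standard library are available. Lean on these libraries where they do the work, as an engineer would, in place of code of your own. Each camera call takes 0.05 s, during which the arm holds its last target. There are 200 camera calls.

### The job

The fittings chest on the bench needs a new lid stay, and its lid falls shut unless somebody holds it. Turn the yellow-gripped catch anticlockwise until its pointer faces the green mark, then raise the lid by its handle and hold it open at 50 degrees, in line with the red line on the white quadrant, so that the stay can be screwed on. Finish while still holding the lid there with the gripper, and leave the can and the tape measure where they stand.

Things in the scene. Friction and masses are not known exactly. Their poses are not given: they have to be found in the camera images.
- chest: grey steel chest, fixed to the bench, 170 x 270 mm and 95 mm high, with a blue hinged lid. Origin at the centre of its underside; x points from its front to its hinge at the back, y to its left (seen from the front), z up. On its right side stands a white quadrant centred on the hinge, up to 111 mm from the hinge line, with a red line at 50 degrees.
- lid_hinge (a point): point on the hinge line of the lid, 88 mm behind and 95 mm above the chest's origin, in the same plane across the hinge as the handle's middle (45 mm to the chest's right). Fixed to the chest; axes as the chest's. The hinge line runs along y.
- lid_handle (a point): middle of the lid handle: a round black bar, 14 mm thick and 110 mm long, parallel to the hinge, on two steel arms in front of the lid. It lies 236 mm from the hinge line towards the front (and 3 mm above it with the lid shut, so 98 mm above the bench). 58 mm lie between the bar's axis and the lid's front edge. The axes turn with the lid; at lid angle 0 they are the chest's, y along the bar. The bar may turn between gripper pads while the lid swings.
- lid (a joint): angle of the lid in rad, 0 shut, growing as it opens, at most 1.4; 50 degrees is 0.873. The lid weighs about 0.5 kg (2 to 3 N at the handle) and falls shut when let go. The catch blocks it until turned.
- catch_grip (a point): centre of the yellow upright grip of the catch, on the catch's vertical axis, 127 mm above the bench. The grip is 36 mm long, 10 mm thick and 34 mm tall (15 mm of it above this point), its long side along the point's x; the black pointer wing with a white line reaches 42 mm from the axis along +x, and its top is 18 mm below this point, where the grip begins. The axis lies 26 mm in front of the lid's front edge; the lid's top is about 27 mm below this point.
- catch (a joint): angle of the catch in rad, seen from above anticlockwise positive: 0 with the pointer straight at the chest, over the lid's edge; 1.396 (80 degrees) with the pointer facing the green mark. It stops only at -0.3 and 2.2, turns with slight friction (0.04 N m) and stays where it is left.
- green_mark (a point): green mark painted on the ledge under the catch, 47 mm from the catch's axis, towards the chest's left. Fixed to the chest.
- can: drinks can, 66 mm wide, 168 mm tall, standing to the left of the chest; leave alone. Origin at the centre of its underside.
- tape_measure: black and yellow tape measure, 69 x 99 mm, 36 mm high, lying to the right of the chest; leave alone. Origin at the centre of its underside.

How it is judged:
By the outcome, as a careful person would: the job done as asked, in the order asked, and still so for the second after the job is handed in, while the arm keeps its last pose, push and grip.
It also fails if it takes over 40 s, if anything falls off the work surface, if the arm or the gripper's body presses on something with over 40 N, if the wrist force passes 120 N, or if a joint passes its speed limit or range.

## Working session

There is one attempt and no reset: what is moved stays moved. The work goes in short steps, Python scripts to look and compute and a tool call to move; the robot and the scene stay as the last step left them, time stands still between calls to the robot, and variables do not carry over. Pictures are saved under pics/ and viewed, at most 10 in all, crops included, and the job is handed in when it is done.

Besides the shell and the picture viewer there is one more tool, called after ">>>" as a command line: name --pt "numbers of a row" for each row, then --argument value for the rest. move_arm: Moves the arm, as the interface text tells. Its arguments: {"type":"object","properties":{"steps":{"type":"array","items":{"type":"array","items":{"type":"number"}}}},"required":["steps"]}

```bash
mkdir -p pics; ls
python3 - <<'E'
from plant import env
import cv2
s=env.sense();print(s)
for n in("scene","side"):
    c=env.read_camera(n);cv2.imwrite(f"pics/{n}0.png",c["pixels"]);print(n,c["intrinsics"],c["k1"],c["pose"])
c=env.read_camera("wrist");print(c["tool_from_camera"],c["intrinsics"],c["k1"])
E
```

```text
pics
{'time_s': 0.0, 'joint_positions': array([ 1.17549549e+00,  4.94202437e-01,  1.34612570e+00, -1.97586748e-05,
        1.30251153e+00, -9.54720048e-02]), 'qd': array([ 9.69193683e-06,  8.46805961e-04,  3.40919877e-05, -2.41822679e-03,
       -6.42848181e-04,  1.68519555e-03]), 'joint_efforts': array([ 1.27596522e-03, -8.78823781e+01, -3.81848288e+01,  7.08699203e-02,
        5.32683462e-02, -1.92454008e-04]), 'tcp_pos': array([0.18443627, 0.59676555, 0.21332814]), 'eef_rot': array([-4.69157156e-01, -3.10607551e+00,  1.90721992e-03]), 'wrist_force': array([-0.30378882, -0.59667304, -0.09557154]), 'torque': array([ 0.0583399 , -0.04313514,  0.01808948]), 'grip_force': 0.0, 'grip_width': 0.09111636587913004}
scene [[384.70772935   0.         280.59247803]
 [  0.         384.70772935 213.71374107]
 [  0.           0.           1.        ]] -0.04072997809067785 [[-0.86309227 -0.37505346  0.33824049  0.30425831]
 [-0.50476469  0.61822505 -0.60250344  0.70982475]
 [ 0.01686225 -0.69074792 -0.72289901  0.72735047]
 [ 0.          0.          0.          1.        ]]
side [[420.58909834   0.         279.14621959]
 [  0.         420.58909834 206.36062009]
 [  0.           0.           1.        ]] -0.015843631835139715 [[ 0.96551146  0.2053765  -0.16002537  0.71222104]
 [ 0.26032811 -0.77122147  0.58090165 -0.38009061]
 [-0.00411146 -0.6025263  -0.79808844  0.88724353]
 [ 0.          0.          0.          1.        ]]
[[ 8.26900235e-05 -9.70526914e-01 -2.40992743e-01  6.80392530e-02]
 [ 9.99999586e-01 -1.38085101e-04  8.99219178e-04 -1.89906771e-04]
 [-9.05993921e-04 -2.40992718e-01  9.70526501e-01 -1.71571828e-01]
 [ 0.00000000e+00  0.00000000e+00  0.00000000e+00  1.00000000e+00]] [[354.38077546   0.         272.22364409]
 [  0.         354.38077546 208.4521428 ]
 [  0.           0.           1.        ]] -0.03565359941498712
```

View pics/scene0.png

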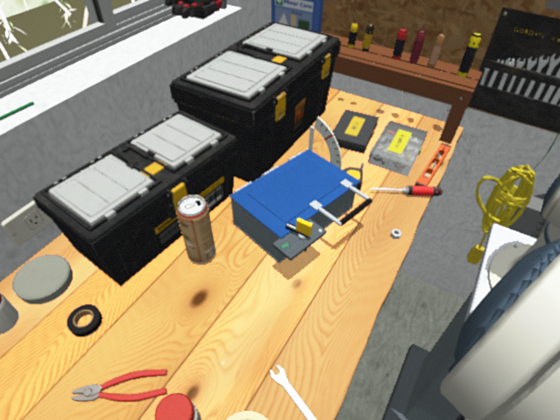

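View pics/side0.png

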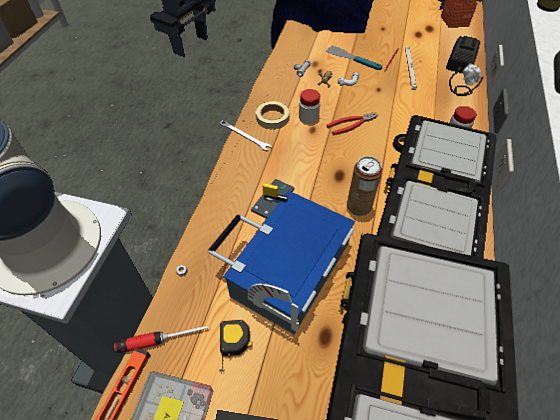

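The chest is in the middle of both views: in scene its lid spans about (235–355, 150–260), with the yellow grip at (307,228) and the bar at (355,212). In side the grip is at (270,190) and the bar at (224,232). I'll zoom in to get accurate points.

Run:
```python
import cv2,numpy as np
a=cv2.imread("pics/scene0.png")[140:290,225:380];b=cv2.imread("pics/side0.png")[170:340,200:360]
f=lambda i,s:cv2.resize(i,None,fx=s,fy=s,interpolation=cv2.INTER_CUBIC)
A=f(a,2.5*1.0);A=cv2.resize(a,(400,int(a.shape[0]*400/155)),interpolation=cv2.INTER_CUBIC);B=f(b,2.5)
o=np.zeros((430,800,3),np.uint8);o[:A.shape[0],:400]=A;o[:B.shape[0],400:800]=B;cv2.imwrite("pics/crop.png",o);print(A.shape,B.shape)
```

```text
(387, 400, 3) (425, 400, 3)
```

View pics/crop.png

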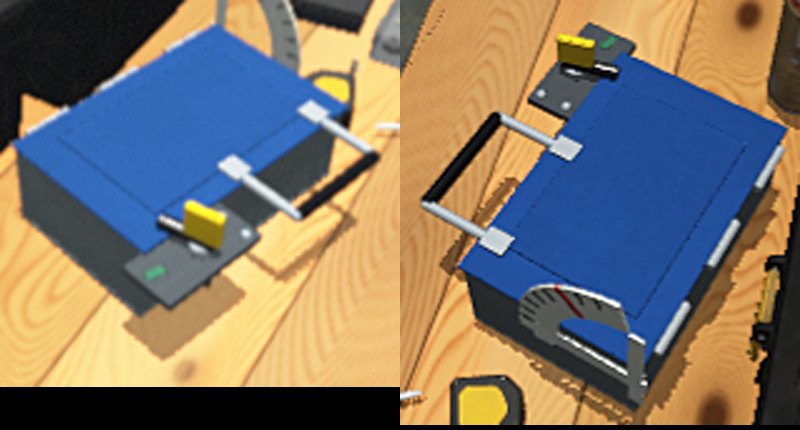

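```bash
cat > h.py <<'E'
import numpy as np,cv2
from scipy.spatial.transform import Rotation as R
from scipy.optimize import least_squares
def proj(P,K,k1,pose):
    p=(np.atleast_2d(P)-pose[:3,3])@pose[:3,:3]
    s=p[:,:2]/p[:,2:];s=s*(1+k1*(s**2).sum(1,keepdims=True))
    return s*[K[0,0],K[1,1]]+[K[0,2],K[1,2]]
def w(q,yaw,P): # chest->world
    c,s=np.cos(yaw),np.sin(yaw);P=np.atleast_2d(P)
    return P@np.array([[c,s,0],[-s,c,0],[0,0,1]])+[q[0],q[1],0]
E
python3 - <<'E'
from h import *
from plant import env
C={n:env.read_camera(n) for n in("scene","side")}
sc=lambda u,v:(225+u/2.581,140+v/2.581); sd=lambda u,v:(200+(u-400)/2.5,170+v/2.5)
mk=lambda yc:np.array([[-.148,.010,.098],[-.148,-.1,.098],[-.116,yc,.127],[-.09,.135,.1],[-.09,-.135,.1],[.088,.135,.1],[-.116,yc+.047,.095]])
obs={"scene":[sc(298,213),sc(377,156),sc(204,226),sc(147,252),None,sc(15,145),sc(155,271)],
"side":[sd(498,118),sd(426,204),sd(576,51),sd(623,55),sd(462,268),sd(787,130),sd(609,42)]}
def f(x,full=0):
    P=w(x[:2],x[2],mk(x[3]));r=[]
    for n,o in obs.items():
        c=C[n];p=proj(P,c["intrinsics"],c["k1"],c["pose"])
        r+=[p[i]-o[i] for i in range(len(o)) if o[i]]
    return np.array(r) if full else np.ravel(r)
s=least_squares(f,[.55,.05,0,.09],loss="soft_l1")
x=s.x;print(x,np.degrees(x[2]));print(f(x,1).round(1))
print(w(x[:2],x[2],mk(x[3])).round(4))
E
```

```text
[ 0.61140316  0.08902965 -0.28711157  0.09612292] -16.450281002514682
[[-0.6  0.1]
 [-0.9 -1. ]
 [-0.8 -2.2]
 [-0.9 -1.4]
 [-1.3 -2.3]
 [ 1.6  1.8]
 [-0.3 -0.1]
 [-0.4  0.6]
 [-0.1 -0.4]
 [-1.  -1.2]
 [-2.9 -0.6]
 [ 0.5  0.3]
 [-2.8 -1.2]]
[[ 0.4723  0.1405  0.098 ]
 [ 0.4411  0.035   0.098 ]
 [ 0.5274  0.2141  0.127 ]
 [ 0.5633  0.244   0.1   ]
 [ 0.4869 -0.015   0.1   ]
 [ 0.734   0.1936  0.1   ]
 [ 0.5407  0.2591  0.095 ]]
```

```bash
cat >> h.py <<'E'
def down(az): # tool z down, tool y at azimuth az
    y=np.array([np.cos(az),np.sin(az),0]);z=np.array([0,0,-1.]);return R.from_matrix(np.c_[np.cross(y,z),y,z])
def delta(s,p,Rt):
    R0=R.from_rotvec(s["eef_rot"]);print("shift",R0.inv().apply(np.array(p)-s["tcp_pos"]).round(4),"turn",(R0.inv()*Rt).as_rotvec().round(3))
def wristpose(s,c):
    T=np.eye(4);T[:3,:3]=R.from_rotvec(s["eef_rot"]).as_matrix();T[:3,3]=s["tcp_pos"];return T@c["tool_from_camera"]
E
python3 - <<'E'
from h import *
from plant import env
s=env.sense();delta(s,[.527,.214,.225],down(np.radians(73.55)))
c=env.read_camera("side")
for px in((362,208),): # can base ray to z=0
    K=c["intrinsics"];r=np.array([(px[0]-K[0,2])/K[0,0],(px[1]-K[1,2])/K[0,0],1]);d=c["pose"][:3,:3]@r;o=c["pose"][:3,3];print(o-d*o[2]/d[2])
E
```

```text
shift [-0.4403 -0.2647 -0.0112] turn [-0.001 -0.    -0.013]
[0.74652131 0.31661699 0.        ]
```

>>> move_arm --pt "0 -0.05 -0.03 -0.011 0 0 0" --pt "0 -0.1 -0.06 -0.011 0 0 -0.013" --pt "0 -0.15 -0.09 -0.011 0 0 -0.013" --pt "0 -0.2 -0.12 -0.011 0 0 -0.013" --pt "0 -0.25 -0.15 -0.011 0 0 -0.013"

```text
time_s: 0.92
tcp_pos: [0.3802, 0.3785, 0.2251]
eef_rot: [0.449, 3.109, 0.001]
wrist_force: [1.2, 0.8, -0.6]
grip_width: 0.0909
grip_force: 0.0
```

>>> move_arm --pt "0 -0.05 -0.03 0 0 0 0" --pt "0 -0.1 -0.06 0 0 0 0" --pt "0 -0.15 -0.09 0 0 0 0" --pt "0 -0.19 -0.115 0 0 0 0" --pt "0 -0.19 -0.115 0 0 0 0"

```text
time_s: 1.55
tcp_pos: [0.5308, 0.2135, 0.2247]
eef_rot: [0.454, 3.108, -0.0]
wrist_force: [-0.3, 1.0, -0.0]
grip_width: 0.0915
grip_force: 0.0
```

Run:
```python
from h import *
from plant import env
s=env.sense();c=env.read_camera("wrist");cv2.imwrite("pics/w1.png",c["pixels"])
print(s["tcp_pos"],s["eef_rot"],s["qd"].round(3),s["joint_positions"])
T=wristpose(s,c);q=[.6114,.0890];yaw=-.2871
P=[[-.148,.010,.098],[-.148,-.1,.098],[-.116,.0961,.127],[-.116,.0961,.142],[-.074,.0961,.109],[-.116,.143,.08],[-.09,.135,.1]]
print(proj(w(q,yaw,P),c["intrinsics"],c["k1"],T).round(1))
```

```text
[0.53075947 0.213542   0.22474074] [ 4.54324226e-01  3.10803486e+00 -3.80744618e-04] [ 0.06  -0.014  0.032  0.018  0.002  0.042] [ 2.78421432e-01  4.08311984e-01  1.46460287e+00 -4.58572698e-04
  1.26829674e+00 -1.00193974e+00]
[[169.2 161. ]
 [ 41.5 162. ]
 [271.5 205.6]
 [271.5 210.4]
 [271.7 248.2]
 [323.  193.4]
 [316.2 227.2]]
```

View pics/w1.png

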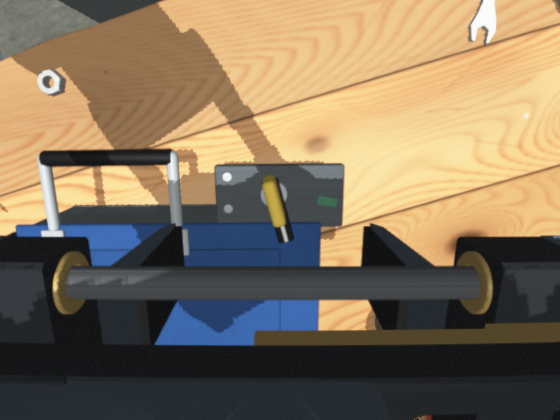

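Picture w1: the bar runs (40,157)–(176,157), the yellow grip (268,178)–(284,228), the pointer tip is near (287,242) and the green mark at (327,202). The pointer sits about 15° anticlockwise of straight, so I'll zoom in to measure it.

Run:
```python
import cv2
a=cv2.imread("pics/w1.png")[150:255,210:350];cv2.imwrite("pics/w1c.png",cv2.resize(a,None,fx=5,fy=5,interpolation=cv2.INTER_CUBIC))
```

```text
(no output)
```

View pics/w1c.png

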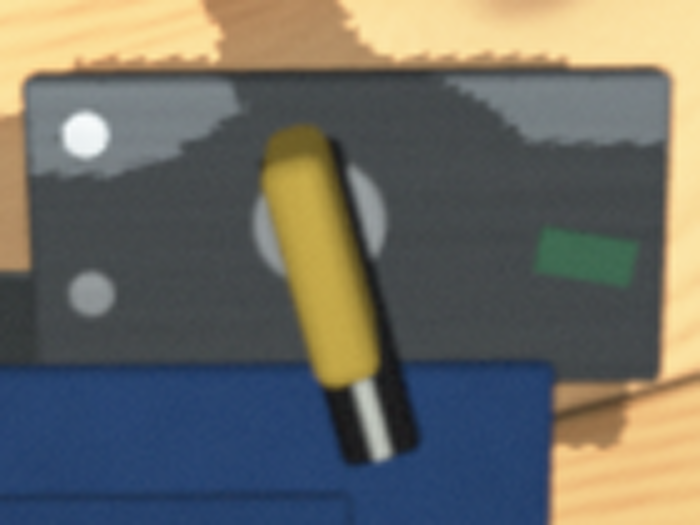

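```bash
cat > fit1.py <<'E'
from h import *
from plant import env
s=env.sense();c=env.read_camera("wrist")
T=wristpose(s,c);K,k=c["intrinsics"],c["k1"]
o=np.array([(295,165),(351,378),(381,458)])/5+[210,150]
def f(x):
    u=np.array([np.cos(x[2]),np.sin(x[2]),0]);P=np.array([[x[0],x[1],z] for z in(.142,.142,.109)])+np.outer([-.018,.018,.042],u)
    return (proj(P,K,k,T)-o).ravel()
r=least_squares(f,[.527,.214,0]);x=r.x;print("catch",x,np.degrees(x[2]),r.fun.round(1))
o2=np.array([(40,157),(176,157)]) # bar with ends
def g(y):
    u=np.array([-np.sin(y[2]),np.cos(y[2]),0]);P=np.array([y[0],y[1],.098])+np.outer([-.055,.055],u)
    return (proj(P,K,k,T)-o2).ravel()
r=least_squares(g,[.457,.088,-.287]);y=r.x;print("bar mid",y,np.degrees(y[2]),r.fun.round(1))
d=R.from_rotvec([0,0,-y[2]]).apply([x[0]-y[0],x[1]-y[1],0]);print("catch rel bar in chest axes (x should be .032)",d)
for a in (x[2],): delta(s,[x[0],x[1],.16],down(a+np.pi/2));
E
python3 fit1.py
```

```text
catch [ 0.52245972  0.21887013 -0.04044834] -2.3175192274201937 [-0.4 -1.8  0.3  1.6  0.1  0.4]
bar mid [ 0.45253677  0.09284284 -0.29973544] -17.173575435068347 [ 3.9 -0.5 -3.8  0.2]
catch rel bar in chest axes (x should be .032) [0.02959366 0.14105429 0.        ]
shift [0.0078 0.0018 0.0647] turn [-0.    -0.    -0.249]
```

```bash
sed -i 's/^T=wrist.*$/so=dict(tcp_pos=np.array([.53075947,.213542,.22474074]),eef_rot=np.array([.454324226,3.10803486,-.00038]));print(s["tcp_pos"],s["eef_rot"]);T=wristpose(so,c);K,k=c["intrinsics"],c["k1"]/' fit1.py; python3 fit1.py
```

```text
[0.52868255 0.21575851 0.2247218 ] [-4.50558164e-01 -3.10850905e+00 -3.52128689e-05]
catch [ 0.52381774  0.217516   -0.04172893] -2.390891565648419 [-0.4 -1.8  0.3  1.6  0.1  0.4]
bar mid [ 0.45378069  0.09155785 -0.30083936] -17.236825680027934 [ 3.9 -0.5 -3.8  0.2]
catch rel bar in chest axes (x should be .032) [0.02956739 0.14105464 0.        ]
shift [0.0051 0.0003 0.0647] turn [ 0.    -0.001 -0.246]
```

>>> move_arm --pt "0 0.004 0 0.02 0 0 -0.13" --pt "0 0.004 0 0.05 0 0 -0.246" --pt "0 0.004 0 0.08 0 0 -0.246" --pt "0 0.004 0 0.109 0 0 -0.246" --pt "0 0.004 0 0.109 0 0 -0.246"

```text
time_s: 2.33
tcp_pos: [0.523, 0.2177, 0.1145]
eef_rot: [-0.062, -3.137, 0.002]
wrist_force: [0.6, 0.6, 0.9]
grip_width: 0.0911
grip_force: 0.0
```

>>> move_arm --pt "255 0 0 0 0 0 0" --pt "255 0 0 0 0 0 0" --pt "255 0 0 0 0 0 0" --pt "255 0 0 0 0 0 0" --pt "255 0 0 0 0 0 0"

```text
time_s: 2.95
tcp_pos: [0.525, 0.217, 0.116]
eef_rot: [0.064, 3.141, 0.0]
wrist_force: [-0.5, 0.5, -0.4]
grip_width: 0.0443
grip_force: 0.0
```

>>> move_arm --pt "255 0 0 0 0 0 0" --pt "255 0 0 0 0 0 0" --pt "255 0 0 0 0 0 0" --pt "255 0 0 0 0 0 0" --pt "255 0 0 0 0 0 0"

```text
time_s: 3.58
tcp_pos: [0.5248, 0.2164, 0.1159]
eef_rot: [-0.064, -3.141, 0.002]
wrist_force: [-1.0, -6.2, 2.9]
grip_width: 0.0099
grip_force: 30.0
```

>>> move_arm --pt "255 0 0 0 0 0 -0.14" --pt "255 0 0 0 0 0 -0.28" --pt "255 0 0 0 0 0 -0.42" --pt "255 0 0 0 0 0 -0.56" --pt "255 0 0 0 0 0 -0.7"

```text
time_s: 4.2
tcp_pos: [0.5248, 0.2166, 0.1159]
eef_rot: [1.023, -2.969, 0.001]
wrist_force: [-1.3, -4.6, 2.0]
grip_width: 0.0099
grip_force: 30.0
```

>>> move_arm --pt "255 0 0 0 0 0 -0.14" --pt "255 0 0 0 0 0 -0.28" --pt "255 0 0 0 0 0 -0.4" --pt "255 0 0 0 0 0 -0.445" --pt "255 0 0 0 0 0 -0.445"

```text
time_s: 4.82
tcp_pos: [0.5247, 0.2167, 0.1159]
eef_rot: [1.647, -2.674, 0.0]
wrist_force: [-2.3, -3.8, 4.7]
grip_width: 0.0098
grip_force: 30.0
```

Run:
```python
from h import *
from plant import env
s=env.sense();y=R.from_rotvec(s["eef_rot"]).as_matrix()[:,1];print(s["tcp_pos"],s["wrist_force"],s["grip_width"],"pointer az",np.degrees(np.arctan2(y[1],y[0]))-90, "want 63.2")
c=env.read_camera("scene");a=c["pixels"][190:280,230:380];cv2.imwrite("pics/s1.png",cv2.resize(a,None,fx=5,fy=5,interpolation=cv2.INTER_CUBIC))
```

```text
[0.52465125 0.21674991 0.11591668] [-2.32543325 -3.75057011  4.69873415] 0.009834084076104681 pointer az 63.25410641763719 want 63.2
```

View pics/s1.png

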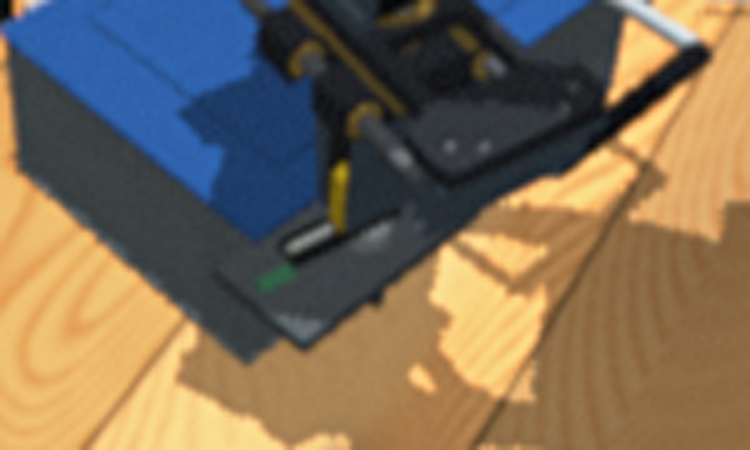

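The pointer at about (305,243) in the crop faces the green mark at (275,278), and the tool azimuth agrees at 63.25°. Now I'll release and lift.

>>> move_arm --pt "110 0 0 0 0 0 0" --pt "110 0 0 0 0 0 0" --pt "110 0 0 0 0 0 0" --pt "110 0 0 -0.04 0 0 0" --pt "110 0 0 -0.085 0 0 0"

```text
time_s: 5.5
tcp_pos: [0.5246, 0.217, 0.2014]
eef_rot: [1.647, -2.674, -0.001]
wrist_force: [-0.2, 0.7, 0.3]
grip_width: 0.0518
grip_force: 0.0
```

Run:
```python
from h import *
from plant import env
s=env.sense();print(s["tcp_pos"],s["grip_width"],s["joint_positions"])
delta(s,[.4547,.0907,.18],down(np.radians(180-16.8)))
```

```text
[0.52455655 0.21700243 0.20144679] 0.05178913500191915 [ 2.87022566e-01  4.26527817e-01  1.50447754e+00  7.34390232e-05
  1.21213911e+00 -2.38785246e+00]
shift [0.1442 0.0055 0.0216] turn [ 0.001 -0.001 -0.174]
```

>>> move_arm --pt "110 0.045 0.002 0 0 0 -0.06" --pt "110 0.09 0.004 0.0 0 0 -0.12" --pt "110 0.135 0.005 0.01 0 0 -0.174" --pt "110 0.144 0.0055 0.02 0 0 -0.174" --pt "110 0.144 0.0055 0.0216 0 0 -0.174"

```text
time_s: 6.12
tcp_pos: [0.4553, 0.0909, 0.179]
eef_rot: [1.871, -2.523, -0.001]
wrist_force: [0.5, -0.1, -0.1]
grip_width: 0.0519
grip_force: 0.0
```

Run:
```python
from h import *
from plant import env
s=env.sense();c=env.read_camera("wrist");cv2.imwrite("pics/w2.png",c["pixels"])
T=wristpose(s,c);np.save("T2.npy",T);print(s["tcp_pos"],s["qd"].round(3))
b=np.array([.4547,.0907]);a=np.radians(-16.8);u=np.array([-np.sin(a),np.cos(a)])
print(proj([[*(b+u*t),.098] for t in(-.055,0,.055)]+[[.525,.2165,.142]],c["intrinsics"],c["k1"],T).round(1))
```

```text
[0.45530645 0.090852   0.17897245] [ 0.024  0.021 -0.019  0.001 -0.019  0.012]
[[272.1 138.4]
 [272.2 214.3]
 [272.2 282.8]
 [229.5 418.2]]
```

View pics/w2.png

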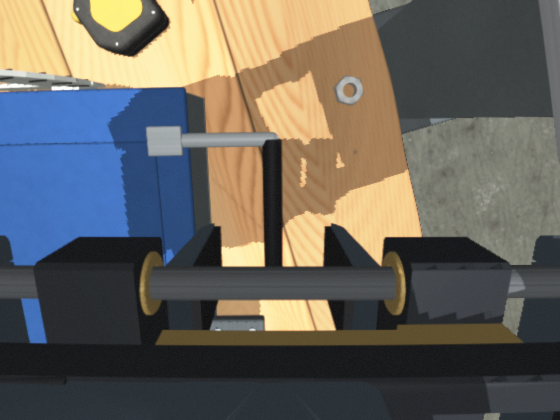

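The bar runs (272,140)–(273,265), exactly where predicted and centred between the fingers. Descending and gripping.

>>> move_arm --pt "110 0 0 0.035 0 0 0" --pt "110 0 0 0.07 0 0 0" --pt "110 0 0 0.1 0 0 0" --pt "255 0 0 0.1 0 0 0" --pt "255 0 0 0.1 0 0 0"

```text
time_s: 6.8
tcp_pos: [0.4562, 0.0915, 0.0802]
eef_rot: [-1.874, 2.52, -0.001]
wrist_force: [-0.5, 0.8, 0.2]
grip_width: 0.0345
grip_force: 0.0
```

>>> move_arm --pt "255 0 0 0 0 0 0" --pt "255 0 0 0 0 0 0" --pt "255 0 0 0 0 0 0" --pt "255 0 0 0 0 0 0" --pt "255 0 0 0 0 0 0"

```text
time_s: 7.42
tcp_pos: [0.4551, 0.0912, 0.08]
eef_rot: [-1.874, 2.521, 0.0]
wrist_force: [-3.7, 4.3, 10.0]
grip_width: 0.0134
grip_force: 30.0
```

Run:
```python
from h import *
from plant import env
s=env.sense();R0=R.from_rotvec(s["eef_rot"]);print(s["tcp_pos"],s["grip_width"],s["wrist_force"],R0.as_matrix().round(3))
# arc path in chest xz, vs angle, gripper kept vertical; tool y azimuth
a=np.radians(-16.8);ex=np.array([np.cos(a),np.sin(a),0])
for d in range(5,55,5):
    t=np.radians(d);c,n=np.cos(t),np.sin(t)
    x=-.236*c+.003*n+.236; z=.236*n+.003*c-.003
    print(d,R0.inv().apply(ex*x+[0,0,z]).round(4))
```

```text
[0.45511745 0.09121733 0.08000134] 0.013390862467588163 [-3.74252012  4.3182948   9.97891712] [[-0.288 -0.958  0.   ]
 [-0.958  0.288  0.   ]
 [-0.    -0.    -1.   ]]
5 [-0.     -0.0012 -0.0206]
10 [-0.     -0.0041 -0.0409]
15 [-0.     -0.0088 -0.061 ]
20 [-0.     -0.0153 -0.0805]
25 [-0.     -0.0234 -0.0995]
30 [-0.     -0.0331 -0.1176]
35 [-0.     -0.0444 -0.1348]
40 [-0.     -0.0572 -0.151 ]
45 [-0.     -0.0713 -0.166 ]
50 [-0.     -0.0866 -0.1797]
```

>>> move_arm --pt "255 0 -0.0005 -0.01 0 0 0" --pt "255 0 -0.0016 -0.025 0 0 0" --pt "255 0 -0.0041 -0.041 0 0 0" --pt "255 0 -0.0088 -0.061 0 0 0" --pt "255 0 -0.0088 -0.061 0 0 0"

```text
time_s: 8.05
tcp_pos: [0.4633, 0.0888, 0.1417]
eef_rot: [-1.873, 2.521, 0.001]
wrist_force: [-3.1, 6.0, -0.8]
grip_width: 0.0133
grip_force: 30.0
```

>>> move_arm --pt "255 0 -0.0065 -0.0195 0 0 0" --pt "255 0 -0.0146 -0.0385 0 0 0" --pt "255 0 -0.0243 -0.0566 0 0 0" --pt "255 0 -0.0356 -0.0738 0 0 0" --pt "255 0 -0.0356 -0.0738 0 0 0"

```text
time_s: 8.68
tcp_pos: [0.4955, 0.0794, 0.2154]
eef_rot: [1.873, -2.52, -0.007]
wrist_force: [-17.8, 14.2, 11.3]
grip_width: 0.0133
grip_force: 30.0
```

>>> move_arm --pt "255 0 -0.0064 -0.0083 0 0 0" --pt "255 0 -0.0128 -0.0162 0 0 0" --pt "255 0 -0.0269 -0.0312 0 0 0" --pt "255 0 -0.0422 -0.0449 0 0 0" --pt "255 0 -0.0422 -0.0449 0 0 0"

```text
time_s: 9.3
tcp_pos: [0.5358, 0.0675, 0.2616]
eef_rot: [1.874, -2.52, -0.007]
wrist_force: [-29.4, 14.1, 37.0]
grip_width: 0.0133
grip_force: 30.1
```

Run:
```python
from h import *
from plant import env
s=env.sense();p=s["tcp_pos"];print(p,s["wrist_force"],s["torque"],s["grip_width"])
a=np.radians(-16.8);d=np.array([p[0]-.4551,p[1]-.0912]);x=d@[np.cos(a),np.sin(a)];z=p[2]-.080
print("angle from chord z, x:",np.degrees(np.arcsin((z)/.236)),np.degrees(np.arccos(1-x/.236)))
im=[]
for n in("side","scene"):
    c=env.read_camera(n);a=c["pixels"]
    a=a[150:340,190:390] if n=="side" else a[90:280,220:420]
    im.append(cv2.resize(a,(400,380),interpolation=cv2.INTER_CUBIC))
cv2.imwrite("pics/end.png",np.hstack(im))
```

```text
[0.53580305 0.06747262 0.26160889] [-29.44140507  14.13675632  36.95918956] [2.64861506 5.52515044 0.3168319 ] 0.01334891724074715
angle from chord z, x: 50.3116308281903 49.94116946241377
```

View pics/end.png

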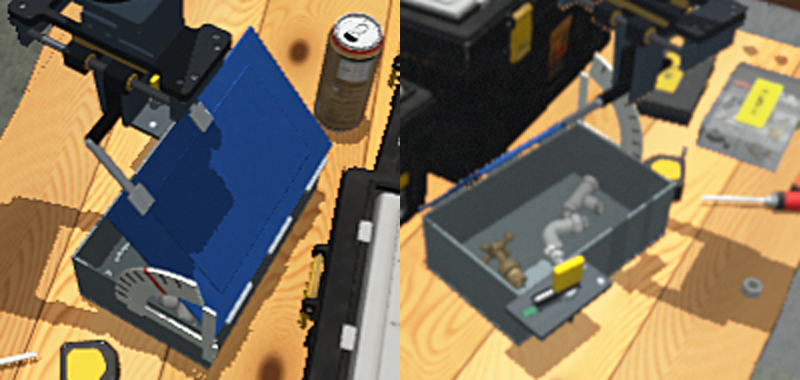

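The lid is near the red line, the pointer is on the green mark, and the can and tape measure are untouched. A radial push of about 49 N has built up along the hinge–bar line, so I'll ease 3 mm outward.

>>> move_arm --pt "255 0 0.001 -0.0012 0 0 0" --pt "255 0 0.002 -0.0024 0 0 0" --pt "255 0 0.002 -0.0024 0 0 0" --pt "255 0 0.002 -0.0024 0 0 0" --pt "255 0 0.002 -0.0024 0 0 0"

```text
time_s: 10.02
tcp_pos: [0.5359, 0.0674, 0.2621]
eef_rot: [-1.874, 2.52, 0.002]
wrist_force: [-1.9, 8.3, 1.3]
grip_width: 0.0134
grip_force: 30.0
```

Run:
```python
from h import *
from plant import env
s=env.sense();p=s["tcp_pos"];print(p,s["wrist_force"],s["grip_width"],s["grip_force"])
a=np.radians(-16.8);ex=np.array([np.cos(a),np.sin(a)]);ey=np.array([-ex[1],ex[0]])
# measure lid angle in the side view: red-line free; blue lid rear/front left corners
c=env.read_camera("side");K=c["intrinsics"];np.save("side.npy",c["pixels"])
b=np.array([.4547,.0907])
def lid(t,pts):
    t=np.radians(t);P=[]
    for d,y,h in pts:
        x=-d*np.cos(t)+h*np.sin(t);z=.095+d*np.sin(t)+h*np.cos(t);P.append([*(b+ex*(.236+x)+ey*y),z])
    return P
# lid front-left/front-right top corners (d=.178) and bar right end; y relative to bar mid
for t in(46,48,50,52,54):
    print(t,proj(lid(t,[(.178,.18,.005),(.178,-.09,.005),(.236,-.055,.003)]),K,c["k1"],c["pose"]).round(1).tolist())
a=c["pixels"][150:300,200:350];cv2.imwrite("pics/end2.png",cv2.resize(a,(600,600),interpolation=cv2.INTER_CUBIC))
```

```text
[0.53585898 0.06744568 0.26205422] [-1.8610918   8.26861183  1.32386378] 0.0133523716731268 30.038948357105255
46 [[312.1, 163.5], [239.0, 257.3], [229.5, 221.0]]
48 [[314.1, 163.0], [240.9, 257.3], [231.9, 220.6]]
50 [[316.2, 162.6], [243.0, 257.4], [234.5, 220.4]]
52 [[318.4, 162.3], [245.1, 257.6], [237.3, 220.4]]
54 [[320.6, 162.0], [247.3, 257.9], [240.1, 220.4]]
```

View pics/end2.png

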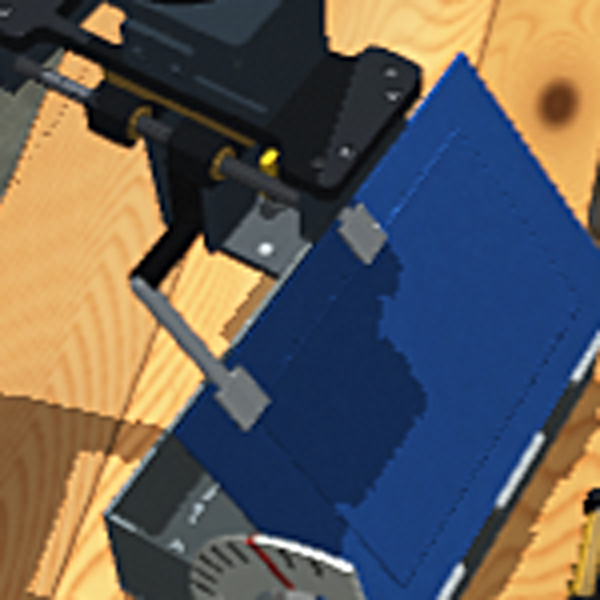

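The bar's right end is at (233.8,219.5) and the lid corners at (315.5,163.8) and (243,258), which matches the 50° prediction to within about half a degree. The forces are now small.

```bash
python3 -c "
from plant import env
print(env.hand_in())"
```

```text
the job is handed in; nothing more can be done
None
```

The job is handed in: the catch points at the green mark, the gripper is holding the lid at about 50° in line with the red line, and the can and tape measure were not touched. The wrist force briefly reached about 49 N while lifting, before I eased it off; the verdict itself was not shown.

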